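# Index a formed bracket to the third stop in front of the inspection camera

### The arm

A 6-joint arm with a two-finger parallel gripper is mounted at the origin on the work surface. World frame = base frame: x ahead of the robot, y to its left, z up, the work surface at z = 0. Lengths are in m, angles in rad, forces in N, time in s.
With the tool pointing down it reaches from about 0.375 to 0.75 m from the base axis. Payload 9 kg.
Tool frame: the origin (TCP) lies at the very end of the fingers, on their centre line; the grasp point (between the pads) lies 19 mm behind it; z points along the fingers, y is the line along which they close (so a half turn about z gives the same grasp; the last joint's range is limited). The gripper opens to 85 mm and grips with 20 to 120 N. Pads are 22 mm wide; open, the fingers measure 114 mm over their backs; the gripper's body (76 mm by 85 mm) begins 54 mm behind the grasp point. The pads swing forward as they close: fully open they stand 13 mm farther back than shut.
Start: joints at [0.999, 0.104, 0.097, 1.564, 0, 1.353], TCP at [0.208, 0.563, 0.193] pointing down, gripper open.
Joint ranges: [-2.99, 2.99], [-0.84, 1.86], [-1.1, 1.16], [-1.84, 2.11], [-1.51, 1.56], [-3.14, 3.14]. Speed limits (rad/s): [2.22, 2.22, 2.57, 3.14, 3.14, 3.14].

### API

Orientations are given as a unit quaternion [w, x, y, z].
In Python, from cell import r, fingers, get_image, sign_off, monitor gives the robot as it stands. The module is installed in compiled form; this text tells all that it offers. Calls block until the motion is done:
- r.move_ptp(position, orientation): joint-space move of the TCP to a pose.
- r.move_l(position, rot=None, max_speed=0.15): straight line of the TCP; rot=None keeps the orientation; max_speed is the mean speed in m/s.
- r.move_joints(angles): joint-space move.
- fingers.grip(opening): finger opening in m; the grip force is fixed at half the most; returns when the fingers have stopped.
- r.sleep(seconds).
- r.inverse_kinematics(position, orientation): joint angles nearest the present ones, or None.
- get_image(name): name is "scene" or "top" or "wrist"; returns a dict with "image" (400x640x3 uint8, red, green, blue), "fx", "fy", "cx", "cy" (pixels), "R" (3x3) and "t" (3): a world point X has camera coordinates R X + t. Camera axes: x right, y down, z forward; pixel columns grow to the right and rows downward; lengths in m; the calibration is good to about 2 mm. A picture is of the moment at which its call begins. There is no depth.
A pose or a line that the arm cannot do raises r.IKError and nothing moves.
- sign_off(): hands the job in; it is judged then, once.
Readings, each from a call of its own:
- monitor.get_time_s(): time.
- monitor.get_qpos(): joint angles.
- monitor.get_joint_velocities(): joint speeds.
- monitor.get_tau(): joint torques, N m.
- monitor.get_position(): TCP position.
- monitor.get_eef_rot(): TCP orientation.
- monitor.get_wrist_force(): force on the tool from outside, world axes, zero at the start.
- monitor.get_ft_torque(): the same for the moment, N m.
- monitor.get_finger_gap(): finger opening in m.
- monitor.get_grasp_force(): force on a finger pad.
Only numpy, scipy, OpenCV 4.12 (cv2) and the standard library are available. Lean on these libraries where they do the work, as an engineer would, in place of code of your own. Each camera call takes 0.05 s, during which the arm holds its last target. There are 200 camera calls.

### The job

Lift the formed U bracket out of the open press die, set it down flat in the pocket of the inspection turntable and let go of it before turning anything. Then turn the bar knob in the middle of the turntable clockwise by feel, counting the detent clicks to the third notch, so that the bracket faces the camera; do not run past that notch. Finish with the knob still gripped, holding the table still at the third stop, and leave the caliper, the vee block and the pen cup where they are.

Things in the scene. Friction and masses are not known exactly. Their poses are not given: they have to be found in the camera images.
- die: Lower half of a small press die, fixed: bolster plate 180 (x) x 110 (y) x 20 mm, on it an insert block 84 x 74 mm whose top is 50 mm above the bench. In its middle an open cavity 42 (x) x 32 (y) mm, 10 mm deep, floor 40 mm above the bench. Guide pillars 20 mm thick at x = +68 and -68 mm, tops 80 mm above the bench. Origin: centre of the bolster's underside, on the bench; z up.
- bracket: Loose U bracket bent from 3 mm sheet, 60 to 120 g: 40 mm long (x), 30 mm wide over the outsides of its two upright legs (y), 36 mm tall; legs at its +y and -y sides over the full length. Same either way round. Starts in the die cavity, legs up and standing 26 mm proud, x along the die's x. Origin: centre of its underside, 40 mm above the bench at the start and in the pocket.
- fixture: Indexing fixture, fixed: black base 220 x 226 x 14 mm with a bright turntable disc, 194 mm across, top 37 mm above the bench. At its +y side, 270 mm from the middle, a 236 mm tall post carries a white camera looking down at the disc; at its -y side a block (44 mm tall, reaching 161 mm out) holds a spring plunger. Origin: on the turntable's axis, on the bench.
- turntable (a joint): Angle of the turntable, rad; grows as it turns clockwise seen from above. Travel -0.05 to 1.65; starts between 0 and 0.24 with the plunger on the plain rim. Four notches 0.35 rad (20 degrees) apart; the middle of the first comes 0.16 to 0.40 rad after the start. Away from the notches the table stays where it is left, and turning it takes about 0.07 N m.
- knob: Hand knob on the turntable's axis, turning with it: a black upright bar 52 mm long (x), 14 mm thick (y), 38 mm tall, on a round foot 52 mm across. Origin: on the axis, in the bar, 82 mm above the bench, where to grip; the bar reaches from 23 mm below to 15 mm above it. x points to the nest, and at the third notch to the camera.
- nest: Dark pocket block for the bracket, on the turntable and turning with it, 68 mm from the axis: 60 (x, away from the axis) x 52 (y) mm, top 46 mm above the bench. Open pocket 6 mm deep, 45 (x) x 35 (y) mm at its floor, 50 x 40 mm at its mouth. The bracket goes in with its x along this x (or opposite), legs up. Origin: centre of the pocket's floor, 40 mm above the bench; z up.
- lens (a point): Front of the camera's lens with its light ring 54 mm across, 162 mm from the turntable's axis and 122 mm above the bench. At the third notch the nest lies straight between the axis and the lens, as seen from above.
- caliper: Digital caliper lying on the bench, 200 x 60 x 13 mm. Leave it alone. Origin: under the middle of its beam.
- vee_block: Steel vee block 70 x 50 x 45 mm. Leave it alone. Origin: centre of its underside.
- pen_cup: White cup with pens, 72 mm across, 150 mm tall with the pens. Leave it alone. Origin: centre of its underside.
- ball (a point): Steel ball of the spring plunger, 10 mm across, on the disc's rim 30 mm above the bench. From 0.07 rad before a notch's middle it drops in and draws the table on (about 0.2 N m, forwards); past the middle it resists (about 0.3 N m) for another 0.07 rad. A table let go within 0.05 rad of the middle centres itself. This point, the ball's centre, sinks 4 mm towards the axis in a notch.
Mind the look-alikes: they are no part of the job. Of the things like the die, leave any that is red; of the rest the smaller one is meant.

How it is judged:
On the way, in this order (a step that is already met when the one before it is completed fails the run):
1. the bracket is lifted clear of the die (z of bracket in the frame of die above 0.06 m), for 0.1 s.
2. the bracket lies flat in the turntable's pocket, let go, the table still short of its first notch (horizontal distance between bracket and nest below 0.005 m and z of bracket in the frame of nest between -0.002 and 0.002 m and angle between bracket's own z axis and vertical below 0.06 rad and contact force between the fingers and bracket below 0.2 N and value of joint turntable below 0.4 rad), for 0.2 s.
3. the knob is gripped before the table has passed its first notch (contact force between the fingers and knob above 2 N and value of joint turntable below 0.5 rad), for 0.1 s.
4. the table stands in its third notch with the knob held (value of joint turntable between 1.04 and 1.16 rad and contact force between the fingers and knob above 2 N), for 0.2 s.
At the end, for the whole second after the job is handed in: The turntable stands still within 0.06 rad (about 3.5 degrees) of the middle of its third notch, the gripper still gripping the knob (over 2 N), and the bracket lies flat in the pocket, within 5 mm of its middle and untouched by the fingers (all of step 4 and velocity of joint turntable between -0.05 and 0.05 rad/s and contact force between the fingers and bracket below 0.2 N and horizontal distance between bracket and nest below 0.005 m and z of bracket in the frame of nest between -0.002 and 0.002 m and angle between bracket's own z axis and vertical below 0.06 rad); the arm keeps its last pose, push and grip.
It fails at once if the turntable is run past its third notch (value of joint turntable above 1.22 rad).
It fails at once if the bracket is tipped over (angle between bracket's own z axis and vertical above 0.7 rad).
It fails at once if the caliper, vee block or pen cup is disturbed (distance of any of caliper, vee_block, pen_cup from where it was at the start of the episode above 0.015 m or angle between pen_cup's own z axis and vertical above 0.3 rad).
It also fails if it takes over 69 s, if anything falls off the work surface, if the arm or the gripper's body presses on something with over 40 N, if the wrist force passes 120 N, or if a joint passes its speed limit or range.

## Working session

There is one attempt and no reset: what is moved stays moved. The work goes in short steps, each a Python script; the robot and the scene stay as the last script left them, time stands still between calls to the robot, and variables do not carry over. Pictures are saved under pics/ and viewed, at most 10 in all, crops included, and the job is handed in when it is done.

```bash
mkdir -p pics; cat > h.py <<'E'
import numpy as np, cv2, json
from cell import r, fingers, get_image, sign_off, monitor
def snap(n,f):
    d=get_image(n); cv2.imwrite(f'pics/{f}.png',cv2.cvtColor(d['image'],cv2.COLOR_RGB2BGR)); np.savez(f'pics/{f}.npz',**d); return d
def ray(d,u,v,z):
    R=np.array(d['R']);t=np.array(d['t']);c=-R.T@t
    w=R.T@np.array([(u-d['cx'])/d['fx'],(v-d['cy'])/d['fy'],1.]); return c+w*(z-c[2])/w[2]
def proj(d,X):
    p=np.array(d['R'])@np.array(X)+np.array(d['t']); return np.array([d['fx']*p[0]/p[2]+d['cx'],d['fy']*p[1]/p[2]+d['cy']])
E
python3 - <<'E'
from h import *
for n in('scene','top'):
    d=snap(n,n+'0'); print(n,-d['R'].T@d['t'],d['fx'])
print(monitor.get_time_s(),monitor.get_eef_rot())
E
```

```text
scene [ 1.01526419 -0.6236366   0.78269528] 412.348821863465
top [ 0.41368908 -0.10591126  1.26201089] 369.41757818619215
0.1 [-2.41079580e-04  1.75969738e-01  9.84395384e-01 -5.66600060e-04]
```

View pics/top0.png

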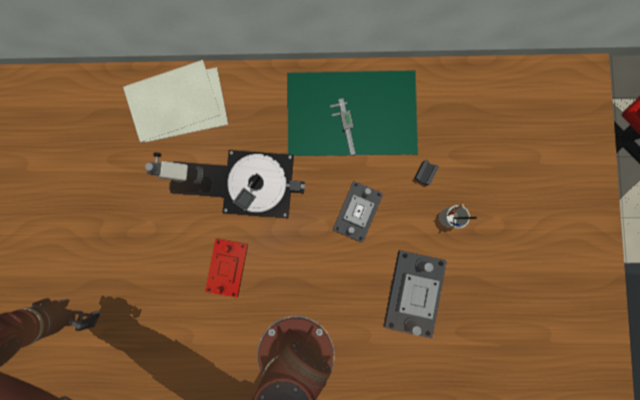

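View pics/scene0.png

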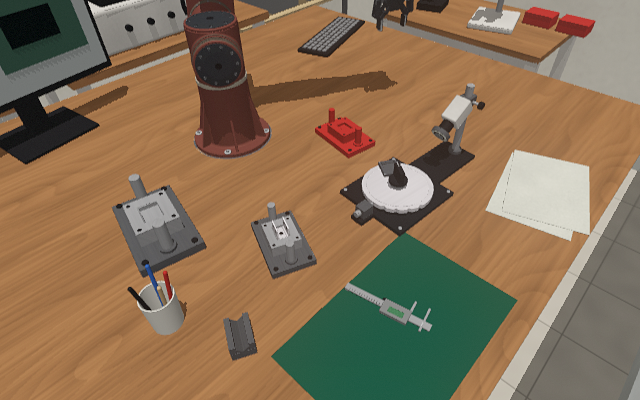

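The top view shows the fixture at about (257,183) with its camera at the left and the nest at (244,198). The small grey die holding the bracket is at (358,211), the larger die at (418,293) and the red one at (227,268). The scene view agrees.

```bash
python3 - <<'E'
from h import *
from scipy.spatial.transform import Rotation as Ro
d=np.load('pics/top0.npz')
for n,u,v,z in [('disc',257,183,.037),('knobtop',256,182,.097),('nest',244,198,.046),('plunger',298,186,.04),('cam',172,170,.236),('die',358,210,.05),('pA',368,191,.08),('pB',350,231,.08),('bracket',360,210,.07),('pencup',458,215,.1),('vee',427,172,.045)]:
    print(n,ray(d,u,v,z).round(3))
def q(yaw):
    x=(Ro.from_euler('z',yaw)*Ro.from_euler('x',np.pi)).as_quat(); return [x[3],*x[:3]]
p=ray(d,358,210,.05)
for yaw in (-1.2,-.4,0.4,1.2,2.0): print(yaw,r.inverse_kinematics([p[0],p[1],.22],q(yaw)), r.inverse_kinematics([.45,.12,.22],q(yaw)))
E
```

```text
disc [0.572 0.123 0.037]
knobtop [0.567 0.115 0.097]
nest [0.521 0.165 0.046]
plunger [ 0.56  -0.014  0.04 ]
cam [0.586 0.327 0.236]
die [ 0.477 -0.212  0.05 ]
pA [ 0.536 -0.242  0.08 ]
pB [ 0.409 -0.182  0.08 ]
bracket [ 0.476 -0.216  0.07 ]
pencup [ 0.456 -0.519  0.1  ]
vee [ 0.601 -0.442  0.045]
-1.2 [-0.66847733 -0.12598214 -0.08197965  1.61479881  0.         -2.61006998] [-0.021396   -0.29793944 -0.2316764   1.63705937  0.         -1.96298866]
-0.4 [-0.66847733 -0.12598214 -0.08197965  1.61479881  0.          2.87311533] [-0.021396   -0.29793944 -0.2316764   1.63705937  0.         -2.76298866]
0.4 [-0.66847733 -0.12598214 -0.08197965  1.61479881  0.          2.07311533] [-0.021396   -0.29793944 -0.2316764   1.63705937  0.          2.72019665]
1.2 [-0.66847733 -0.12598214 -0.08197965  1.61479881  0.          1.27311533] [-0.021396   -0.29793944 -0.2316764   1.63705937  0.          1.92019665]
2.0 [-0.66847733 -0.12598214 -0.08197965  1.61479881  0.          0.47311533] [-0.021396   -0.29793944 -0.2316764   1.63705937  0.          1.12019665]
```

```bash
cat >> h.py <<'E'
from scipy.spatial.transform import Rotation as Ro
def q(yaw):
    x=(Ro.from_euler('z',yaw)*Ro.from_euler('x',np.pi)).as_quat(); return [x[3],*x[:3]]
E
python3 - <<'E'
from h import *
r.move_ptp([.25,.42,.35],q(2.45)); print(monitor.get_time_s())
r.move_ptp([.52,.11,.32],q(2.45))
d=snap('wrist','w_fix'); print(monitor.get_time_s(),-d['R'].T@d['t'],d['R'].round(2),d['fx'],proj(d,[.57,.12,.04]))
r.move_ptp([.475,-.214,.22],q(2.70))
d=snap('wrist','w_die'); print(monitor.get_time_s(),-d['R'].T@d['t'],proj(d,[.475,-.214,.07]))
E
```

```text
0.975
2.55 [0.45615332 0.16485603 0.50118756] [[ 0.64  0.77  0.  ]
 [ 0.73 -0.6   0.32]
 [ 0.25 -0.21 -0.95]] 315.3132315664086 [341.43085368 177.36872812]
3.8917 [ 0.40069223 -0.17690105  0.40151709] [314.61158834 176.51833297]
```

View pics/w_fix.png

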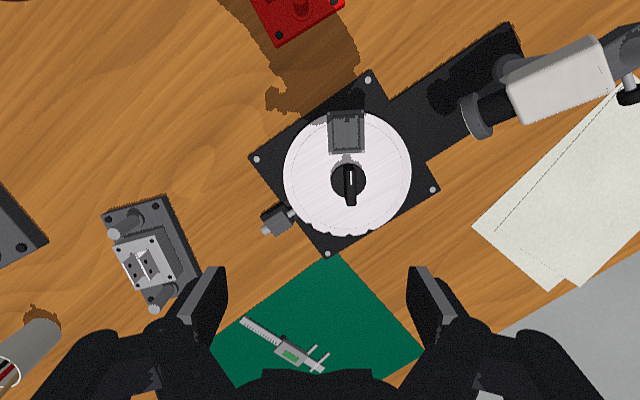

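View pics/w_die.png

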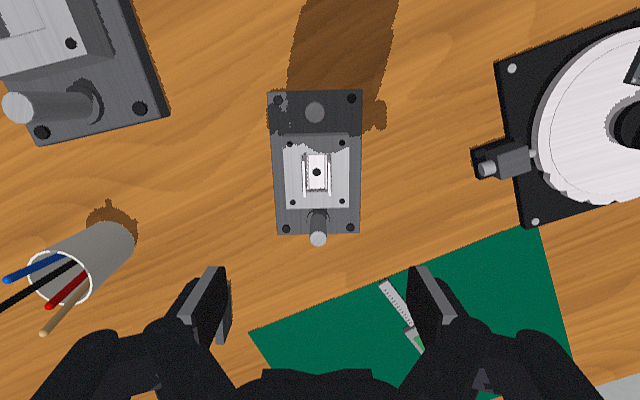

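w_fix shows the disc at (347,174), the nest block at (346,132), the knob's index line at (351,182) and the base bolts at (369,80), (257,159), (434,190) and (328,254). w_die shows the bracket at (317,172), with insert holes at about (290,144), (342,143), (293,203) and (343,201).

```bash
cat > m.py <<'E'
from h import *
def blob(g,u,v,w,dark):
    c=g[v-w:v+w+1,u-w:u+w+1].astype(float); m=np.median(c)
    k=np.clip((m-c if dark else c-m)-35,0,None)
    y,x=np.mgrid[-w:w+1,-w:w+1]; return u+(k*x).sum()/k.sum(), v+(k*y).sum()/k.sum()
E
python3 - <<'E'
from m import *
d=np.load('pics/w_die.npz'); g=cv2.cvtColor(d['image'],cv2.COLOR_RGB2GRAY)
P=[]
for n,pts,z in(('ins',[(290,144),(342,143),(343,201),(293,203)],.05),('bol',[(277,99),(352,98),(354,228),(286,229)],.02)):
    X=np.array([ray(d,*blob(g,u,v,5,True),z)[:2] for u,v in pts]); c=X.mean(0)
    e=X[0]+X[1]-X[2]-X[3]; print(n,c,np.linalg.norm(np.roll(X,-1,0)-X,axis=1),'dirx',np.arctan2(e[1],e[0])); 
a=ray(d,*blob(g,317,172,5,True),.043); print('hole',a)
d=np.load('pics/w_fix.npz'); g=cv2.cvtColor(d['image'],cv2.COLOR_RGB2GRAY)
X=np.array([ray(d,*blob(g,u,v,5,False),.014)[:2] for u,v in [(369,80),(434,190),(328,254),(257,159)]])
print('fix',X.mean(0),np.linalg.norm(np.roll(X,-1,0)-X,axis=1)); e=X[0]+X[1]-X[2]-X[3]; print('ydir',np.arctan2(e[1],e[0]))
hsv=cv2.cvtColor(d['image'],cv2.COLOR_RGB2HSV); m=((hsv[...,2]>185)&(hsv[...,1]<40)).astype(np.uint8)
cs,_=cv2.findContours(m,cv2.RETR_EXTERNAL,cv2.CHAIN_APPROX_NONE)
c=[c for c in cs if cv2.contourArea(cv2.convexHull(c))>5000 and cv2.pointPolygonTest(cv2.convexHull(c),(347,200),False)>0]
h=cv2.convexHull(c[0])[:,0]; W=np.array([ray(d,*p,.037)[:2] for p in h]); print('disc',cv2.minEnclosingCircle(W.astype(np.float32)))
a=cv2.resize(d['image'][95:215,280:420],None,fx=5,fy=5,interpolation=cv2.INTER_CUBIC)
b=cv2.resize(np.load('pics/w_die.npz')['image'][125:215,270:360],None,fx=5,fy=5,interpolation=cv2.INTER_CUBIC)
b=cv2.copyMakeBorder(b,0,150,0,0,cv2.BORDER_CONSTANT)[:, :450]
b=cv2.resize(b,(100*0+450,600)); a=a[:, 150:500]
cv2.imwrite('pics/crop.png',cv2.cvtColor(np.hstack([a,b]),cv2.COLOR_RGB2BGR))
E
```

```text
ins [ 0.47660959 -0.21279459] [0.05780732 0.06797333 0.05802575 0.06843766] dirx 2.725134806610551
bol [nan nan] [       nan        nan 0.08514236        nan] dirx nan
hole [ 0.47682606 -0.21282778  0.043     ]
fix [0.57725396 0.12580631] [0.20170335 0.20382231 0.19879085 0.20279163]
ydir 1.4747366041685255
disc ((0.5756898522377014, 0.12601448595523834), 0.09719675034284592)m.py:5: RuntimeWarning: invalid value encountered in scalar divide
  y,x=np.mgrid[-w:w+1,-w:w+1]; return u+(k*x).sum()/k.sum(), v+(k*y).sum()/k.sum()
```

View pics/crop.png

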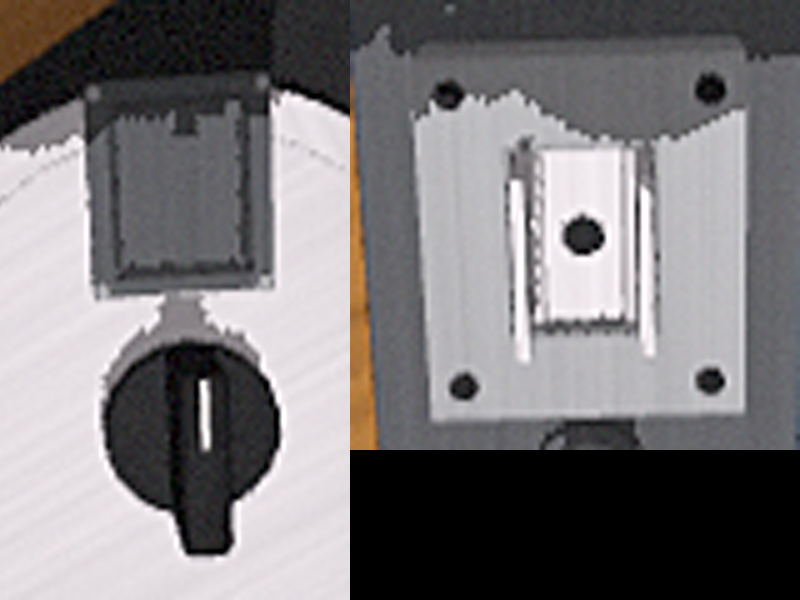

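The crop shows the nest's four corner screws at original pixels (328.6,113.4), (362.4,111), (363.6,151.6) and (330,153). The bracket sits straight in the die, and its hole lies at the insert's centre.

```bash
python3 - <<'E'
from m import *
d=np.load('pics/w_fix.npz')
X=np.array([ray(d,u,v,.046)[:2] for u,v in [(328.6,113.4),(362.4,111),(363.6,151.6),(330,153)]]); c=X.mean(0)
A=np.array([.576,.126]); v=c-A; e=X[0]+X[1]-X[2]-X[3]
print('nest',c,np.linalg.norm(v),np.arctan2(v[1],v[0]),np.arctan2(e[1],e[0]),np.linalg.norm(np.roll(X,-1,0)-X,axis=1))
# pick
Q=q(2.725); p=[.4767,-.2128]
r.move_l([*p,.12],Q); fingers.grip(.06); r.move_l([*p,.053]); print(monitor.get_wrist_force())
fingers.grip(.02); print(monitor.get_finger_gap(),monitor.get_grasp_force(),monitor.get_wrist_force())
r.move_l([*p,.16]); print(monitor.get_finger_gap(),monitor.get_grasp_force(),monitor.get_wrist_force(),monitor.get_time_s())
s=snap('wrist','w_held')
E
```

```text
nest [0.52151033 0.16589004] 0.06753028442115923 2.509668290002618 2.5151665358427566 [0.04693055 0.05648167 0.04854815 0.05519439]
[ 0.27615049  0.2598601  -0.3852266 ]
0.020127645028866697 0.0 [ 0.17897204 -0.79485676 -0.17440916]
0.020212948562420858 0.0 [ 0.41833123 -0.47537623 -1.32342271] 7.0167
```

View pics/w_held.png

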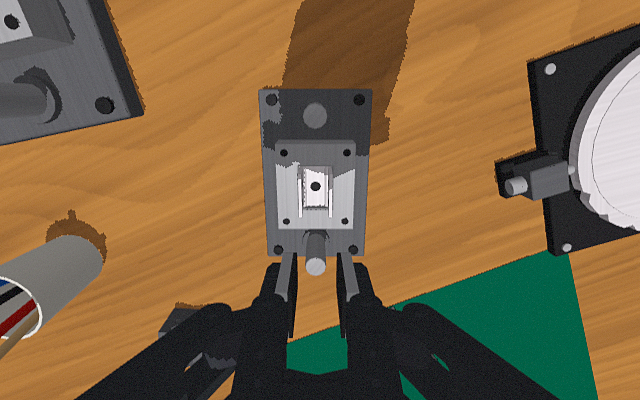

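The fingers closed on nothing and the bracket still sits in the die at (316,187). I'll check where the TCP actually is.

```bash
python3 - <<'E'
from m import *
print(monitor.get_position(),monitor.get_eef_rot(),q(2.725),monitor.get_finger_gap())
d=np.load('pics/w_held.npz'); P=monitor.get_position()
print(proj(d,P),proj(d,P+[0,0,.019]),-d['R'].T@d['t'])
X=[ray(d,u,v,.05)[:2] for u,v in [(284,153),(347,153),(345,221),(286,221)]]; print(np.mean(X,0),np.linalg.norm(X[0]-X[1]))
E
```

```text
[ 0.47616372 -0.21237921  0.15868523] [-8.58819605e-04  2.06796131e-01  9.78383581e-01  4.36144782e-04] [np.float64(1.2662440895577294e-17), np.float64(0.20679335306136232), np.float64(0.9783846427298616), np.float64(5.990878105270259e-17)] 0.019974305236335907
[314.94182586 234.62610203] [314.81185755 248.44713786] [ 0.40097587 -0.17820235  0.34012259]
[ 0.47708143 -0.2126655 ] 0.0580636445488223
```

```bash
python3 - <<'E'
from m import *
P=monitor.get_position(); d=snap('scene','s1'); im=d['image'].copy()
u=proj(d,P); print(u, proj(d,P+[0,0,.05]))
x0,y0=int(u[0])-75,int(u[1])-70
c=cv2.resize(im[y0:y0+120,x0:x0+160],None,fx=5,fy=5,interpolation=cv2.INTER_CUBIC)
for h in (0,.02,.04,.06):
    k=((proj(d,P+[0,0,h])-[x0,y0])*5).astype(int); cv2.circle(c,tuple(int(a) for a in k),4,(255,0,255),-1)
cv2.imwrite('pics/s1c.png',cv2.cvtColor(c,cv2.COLOR_RGB2BGR))
E
```

```text
[277.40008004 197.30726196] [275.25890187 180.23695969]
```

View pics/s1c.png

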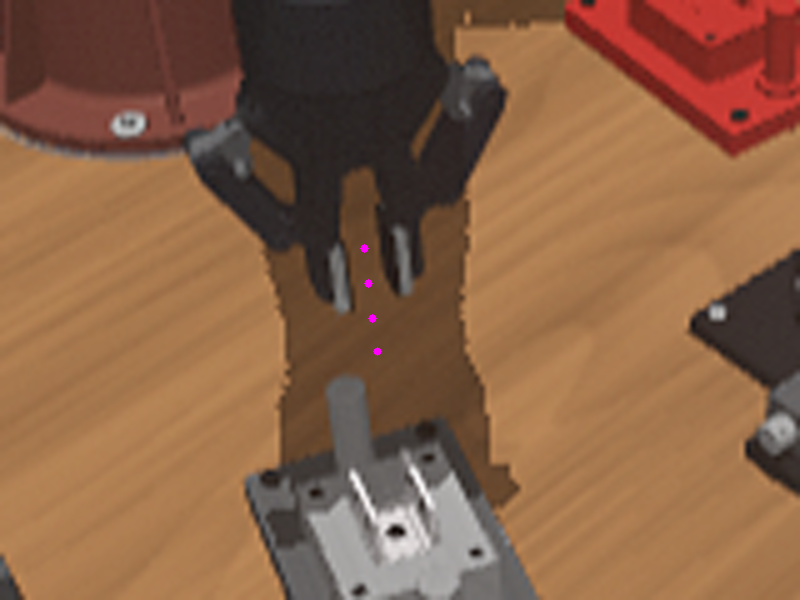

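The reported TCP lies about 29 mm beyond the real fingertips: the tips' midpoint is near (374,302) in the crop, level with the mark at h≈0.03. I'll descend by feel onto the die's top at the known height of 50 mm to calibrate this.

```bash
python3 - <<'E'
from m import *
p=[.4767,-.2128]
fingers.grip(.045); r.move_l([*p,.045]); f0=monitor.get_wrist_force(); print(f0)
z=.045
while z>.012:
    z-=.002; r.move_l([*p,z],max_speed=.03); f=monitor.get_wrist_force()-f0
    if abs(f).max()>3: break
print('stop',z,monitor.get_position(),f,monitor.get_time_s())
if abs(f).max()>3:
    r.move_l([*p,z+.005]); fingers.grip(.02)
    print(monitor.get_finger_gap(),monitor.get_grasp_force(),monitor.get_wrist_force()-f0)
E
```

```text
[ 0.0030008  -0.40110497  0.85324822]
stop 0.010999999999999973 [ 0.47661442 -0.21273821  0.01085569] [ 0.52961072  0.27679092 -0.72035437] 12.65
```

```bash
python3 - <<'E'
from m import *
p=[.4767,-.2128]
f0=monitor.get_wrist_force(); z=.011
while z>-.02:
    z-=.003; r.move_l([*p,z],max_speed=.05); f=monitor.get_wrist_force()-f0
    if abs(f).max()>3: break
print('stop',z,monitor.get_position(),f,monitor.get_time_s())
d=snap('scene','s2'); u=proj(d,[*p,.06]); x0,y0=int(u[0])-50,int(u[1])-50
cv2.imwrite('pics/s2c.png',cv2.cvtColor(cv2.resize(d['image'][y0:y0+90,x0:x0+110],None,fx=6,fy=6,interpolation=cv2.INTER_CUBIC),cv2.COLOR_RGB2BGR))
E
```

```text
stop 0.008 [ 0.47713153 -0.21312828  0.00940122] [-5.14600311  2.95464748 12.87699066] 12.9
```

View pics/s2c.png

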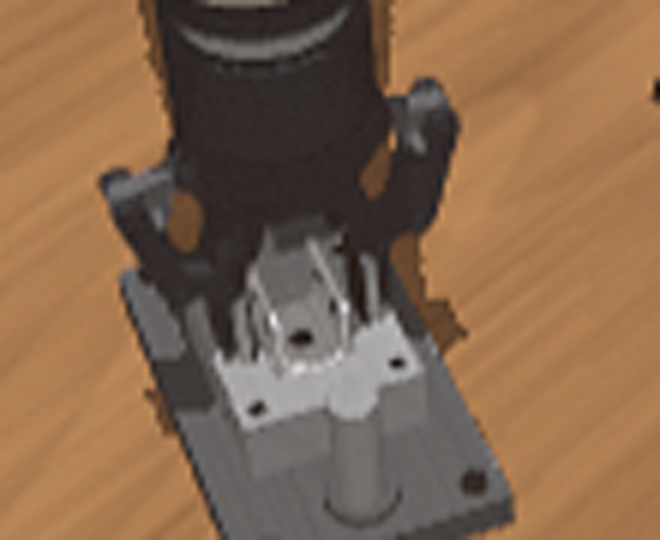

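The fingertips rest on the insert on both sides of the bracket, centred at about (302,332). Contact with the 50 mm die top came at TCP z≈0.0095, so the offset is about 40 mm. Raising 5 mm and gripping.

```bash
python3 - <<'E'
from m import *
p=[.4767,-.2128]
r.move_l([*p,.0145]); f0=monitor.get_wrist_force(); fingers.grip(.02)
print(monitor.get_finger_gap(),monitor.get_grasp_force(),monitor.get_wrist_force()-f0,monitor.get_position())
if monitor.get_finger_gap()>.025:
    r.move_l([*p,.10]); print(monitor.get_finger_gap(),monitor.get_grasp_force(),monitor.get_wrist_force()-f0,monitor.get_position(),monitor.get_time_s())
    d=snap('wrist','w_held2')
E
```

```text
0.029392814083652217 59.839171171188354 [-0.60887285 -1.47150162  1.85413798] [ 0.47669607 -0.21304647  0.01446095]
0.02892365818402469 60.63938498497009 [ 0.64273564  0.98212135 -0.17571171] [ 0.47628029 -0.21235472  0.0989092 ] 14.1917
```

View pics/w_held2.png

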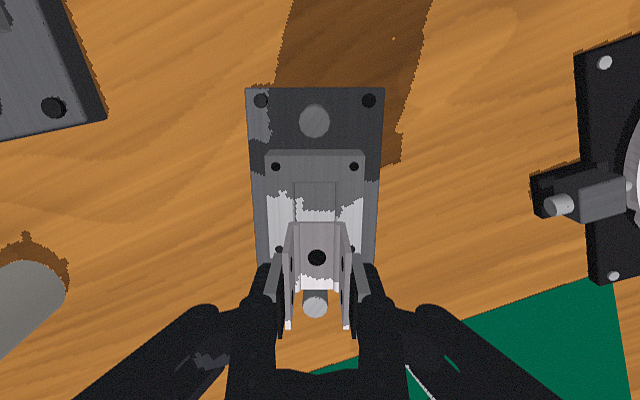

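The bracket is held flat, with its hole at (317,257), clear above the die. Moving over the nest for a close look.

```bash
python3 - <<'E'
from m import *
d=np.load('pics/w_held2.npz'); P=monitor.get_position(); print('hole-TCP',ray(d,317,257.5,P[2]+.0285)-P)
r.move_l([*P[:2],.15])
N=[.5213,.1660]
r.move_ptp([*N,.13],q(2.512)); r.move_l([*N,.055]); print(monitor.get_position(),monitor.get_time_s())
d=snap('wrist','w_nest'); print(proj(d,[*N,.04]),-d['R'].T@d['t'])
E
```

```text
hole-TCP [0.00120839 0.00083021 0.0285    ]
[0.52180878 0.16567314 0.05580019] 16.8
[314.71088974 224.82573112] [0.4550196  0.21555802 0.23677767]
```

View pics/w_nest.png

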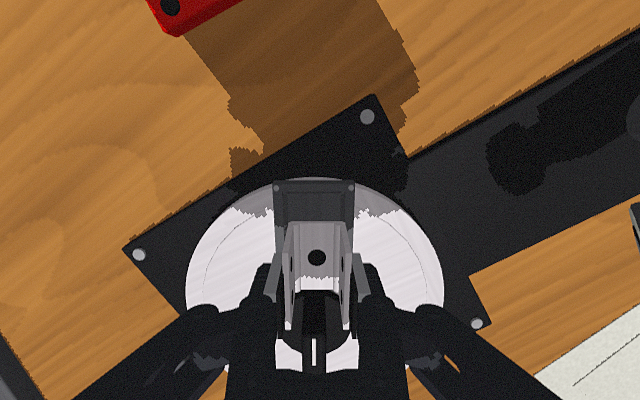

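The nest's outer screws show at (277,187) and (351,186), with the bracket's hole above at (317,257). I'll check the offset from these and lower by feel.

```bash
python3 - <<'E'
from m import *
d=np.load('pics/w_nest.npz'); g=cv2.cvtColor(d['image'],cv2.COLOR_RGB2GRAY)
P=monitor.get_position(); a,b=[ray(d,*blob(g,u,v,3,False),.046)[:2] for u,v in((277,187),(351,186))]
m=(a+b)/2; t=a-b; yaw=np.arctan2(t[1],t[0]); print(np.linalg.norm(t),'nest yaw',yaw-np.pi/2,yaw+np.pi/2)
x=np.array([np.cos(2.512),np.sin(2.512)]); y=np.array([-x[1],x[0]]); h=ray(d,317,257.5,P[2]+.0285)[:2]
print('nest c',m-.028*x,'hole',h,'diff along/lateral',(m-.028*x-h)@x,(m-h)@y)
E
```

```text
nan nest yaw nan nan
nest c [nan nan] hole [0.5223815  0.16698208] diff along/lateral nan nanm.py:5: RuntimeWarning: invalid value encountered in scalar divide
  y,x=np.mgrid[-w:w+1,-w:w+1]; return u+(k*x).sum()/k.sum(), v+(k*y).sum()/k.sum()
```

```bash
python3 - <<'E'
from m import *
d=np.load('pics/w_nest.npz'); P=monitor.get_position(); a,b=[ray(d,u,v,.046)[:2] for u,v in((276.5,187.5),(351,186.5))]
m=(a+b)/2; t=b-a; yaw=np.arctan2(t[1],t[0]); print(np.linalg.norm(t),'nest yaw',yaw+np.pi/2)
x=np.array([np.cos(2.512),np.sin(2.512)]); y=np.array([-x[1],x[0]]); h=ray(d,317,257.5,P[2]+.0285)[:2]
al,la=(m-.028*x-h)@x,(m-h)@y; print('along/lateral',al,la)
if abs(al)<.003 and abs(la)<.003:
    N=np.array([.5213,.1660])+al*.6*x+la*.8*y; print('N',N)
    r.move_l([*N,.055]); f0=monitor.get_wrist_force(); r.move_l([*N,.024])
    for z in (.021,.0185,.0165,.015,.014):
        r.move_l([*N,z],max_speed=.04); f=monitor.get_wrist_force()-f0; print(z,f.round(1))
        if abs(f).max()>6: break
    print(monitor.get_position(),monitor.get_time_s())
E
```

```text
0.04681743189432679 nest yaw 2.5252278057323383
along/lateral 0.0005464912908060863 0.001954050844003141
N [0.52011451 0.16492955]
0.021 [-0.9  0.2  0.8]
0.0185 [-0.1  0.1 -0.3]
0.0165 [-0.   0.8 -0.3]
0.015 [-1.3  0.6 -0.7]
0.014 [-0.1  0.7  3.6]
[0.52043881 0.16506682 0.01443141] 18.7083
```

```bash
python3 - <<'E'
from m import *
N=monitor.get_position()[:2]
fingers.grip(.05); r.sleep(.3); print(monitor.get_grasp_force(),monitor.get_wrist_force())
r.move_l([*N,.06]); r.move_l([*N,.12],max_speed=.2)
d=snap('wrist','w_placed'); g=cv2.cvtColor(d['image'],cv2.COLOR_RGB2GRAY)
u=proj(d,[*N,.043]); print(u,monitor.get_time_s())
k=g[int(u[1])-14:int(u[1])+15,int(u[0])-14:int(u[0])+15]; print('min',k.min()); 
n,l,s,c=cv2.connectedComponentsWithStats((k<45).astype(np.uint8)); print(s[1:].tolist(),c[1:].round(1).tolist(), int(u[0])-14,int(u[1])-14)
# nest screws: look for bright blobs at expected places
x=np.array([np.cos(2.515),np.sin(2.515)]); y=np.array([-x[1],x[0]])
C=np.array([.5215,.1659])
for sx,sy in((1,1),(1,-1),(-1,1),(-1,-1)):
    w=proj(d,[*(C+.028*sx*x+.0235*sy*y),.046]); uu,vv=w.round().astype(int)
    k=g[vv-7:vv+8,uu-7:uu+8].astype(int) if vv<392 else None
    print(sx,sy,w.round(1)); 
    if k is not None and sx>0: print(k[::2,::2])
E
```

```text
0.0 [ 0.6251808   0.11636113 -0.86782712]
[315.1647467  198.12533559] 20.3
min 11
[[0, 9, 1, 7, 7], [11, 10, 10, 9, 51], [16, 13, 1, 1, 1]] [[0.0, 12.0], [15.5, 14.2], [16.0, 13.0]] 301 184
1 1 [288.  167.3]
[[ 32  24  20  20  20  18  13  21]
 [ 17  21  35  42  42  39  39  42]
 [ 25   2  53  46  40  49  47  51]
 [ 98 102  59 105  86  52  50  52]
 [119 125  57 103 105  50  49  46]
 [130 130  41  54  54  54  51  53]
 [129 132  48  61  54  59  50  40]
 [134 137  49  54  49  55  41  49]]
1 -1 [345.2 167.1]
[[ 23  22  17  27  22  30  24  18]
 [ 36  35  37  46  41  21  23  19]
 [ 42  48  52  45  46  32   7  25]
 [ 59  59  52 105  99 107 102  87]
 [ 55  56  49 106  99 115 127 115]
 [ 52  43  56  54  48 150 136 133]
 [ 50  48  51  52  51 148 136 137]
 [ 39  45  49  52  50 149 134 135]]
-1 1 [290. 230.]
-1 -1 [343.5 229.8]
```

The bracket lies centred: the hole is midway between the nest's outer screws at (288,168) and (345,168), and the fingers read 0 N. Now the knob.

```bash
python3 - <<'E'
from m import *
A=[.5755,.1252]
r.move_l([*A,.12],q(2.515)); f0=monitor.get_wrist_force(); r.move_l([*A,.045])
r.move_l([*A,.027],max_speed=.06); print(monitor.get_wrist_force()-f0)
t0=monitor.get_ft_torque(); fingers.grip(.005)
print(monitor.get_finger_gap(),monitor.get_grasp_force(),monitor.get_wrist_force()-f0,monitor.get_ft_torque()-t0,monitor.get_position(),monitor.get_time_s())
np.save('t0.npy',t0)
E
```

```text
[-0.78964225 -1.06073632  0.49608379]
0.012902742325032066 59.521894454956055 [-5.11190118 -4.49081835  4.40562097] [-0.57714108  0.63520533  0.04044729] [0.5753183  0.12458123 0.02749261] 22.4167
```

```bash
python3 - <<'E'
from m import *
t0=np.load('t0.npy'); A=[.5755,.1252]
for k in range(1,20):
    yaw=2.515-.03*k; r.move_ptp([*A,.027],q(yaw)); r.sleep(.08)
    w,x,y,z=monitor.get_eef_rot(); m=(Ro.from_quat([x,y,z,w])*Ro.from_euler('x',np.pi)).as_euler('zyx')[0]
    print(k,round(2.515-yaw,3),round(2.515-m,4),(monitor.get_ft_torque()-t0)[2].round(3),(monitor.get_wrist_force()).round(0))
print(monitor.get_time_s(),monitor.get_grasp_force())
E
```

```text
1 0.03 0.0305 -0.01 [-3. -3.  4.]
2 0.06 0.0605 -0.067 [-4. -4.  5.]
3 0.09 0.0906 -0.14 [-4. -3.  4.]
4 0.12 0.1205 -0.091 [-4. -4.  4.]
5 0.15 0.1506 -0.086 [-4. -3.  5.]
6 0.18 0.1805 -0.02 [-5. -6.  4.]
7 0.21 0.2106 -0.015 [-5. -4.  5.]
8 0.24 0.2406 -0.062 [-5. -4.  5.]
9 0.27 0.2708 -0.165 [-5. -4.  4.]
10 0.3 0.3011 -0.379 [-5. -4.  5.]
11 0.33 0.3308 -0.149 [-5. -5.  5.]
12 0.36 0.3603 0.164 [-5. -5.  5.]
13 0.39 0.3905 0.032 [-5. -5.  5.]
14 0.42 0.4207 -0.077 [-6. -5.  5.]
15 0.45 0.4505 0.052 [-6. -5.  5.]
16 0.48 0.4807 -0.087 [-5. -6.  6.]
17 0.51 0.5107 -0.023 [-6. -6.  4.]
18 0.54 0.5407 -0.057 [-7. -5.  5.]
19 0.57 0.5708 -0.098 [-8. -5.  6.]
28.75 59.79911506175995
```

The first detent is clear: it draws at 0.27–0.33 and resists at 0.36, so its middle is near 0.345. That matches the 0.34 from vision. The second is due near 0.69 and the third near 1.04.

```bash
cat >> m.py <<'E'
A=[.5755,.1252]
def turn(a):
    t0=np.load('t0.npy'); r.move_ptp([*A,.027],q(2.515-a)); T=[]
    for _ in range(5): r.sleep(.03); T.append((monitor.get_ft_torque()-t0)[2])
    t=np.mean(T); print(round(a,3),round(t,3),flush=True); return t
E
python3 - <<'E'
from m import *
for a in (.61,.64,.66,.68,.70,.72,.74,.77,.81,.85,.89,.93,.96,.98,1.0,1.015,1.03): turn(a)
print(monitor.get_time_s(),monitor.get_grasp_force(),monitor.get_wrist_force())
E
```

```text
0.61 -0.156
0.64 -0.384
0.66 -0.35
0.68 -0.121
0.7 0.145
0.72 0.142
0.74 0.035
0.77 -0.036
0.81 0.019
0.85 -0.088
0.89 -0.069
0.93 -0.04
0.96 -0.154
0.98 -0.317
1.0 -0.405
1.015 -0.344
1.03 -0.143
35.8333 60.08697688579559 [-8.72931986 -6.17215244  6.98819168]
```

Three clicks counted, at about 0.34, 0.685 and 1.035. Settling on the middle of the third, checking the bracket's hole by pixels, then handing in.

```bash
python3 - <<'E'
from m import *
turn(1.038); r.sleep(.6)
d=snap('wrist','w_end'); g=cv2.cvtColor(d['image'],cv2.COLOR_RGB2GRAY)
yaw=2.515-1.038; C=np.array(A)+.068*np.array([np.cos(yaw),np.sin(yaw)]); u=proj(d,[*C,.043]); o=u.astype(int)-20
n,l,s,c=cv2.connectedComponentsWithStats((g[o[1]:o[1]+41,o[0]:o[0]+41]<45).astype(np.uint8))
for i in range(1,n):
    if s[i,4]>25: print('dark',s[i].tolist(),(ray(d,*(c[i]+o),.043)[:2]-C).round(4))
print(monitor.get_grasp_force(),monitor.get_finger_gap(),monitor.get_joint_velocities().round(3),monitor.get_time_s())
E
```

```text
1.038 0.14
dark [12, 10, 19, 19, 165] [0.0002 0.0005]
60.061376094818115 0.013160570644709544 [ 0.001  0.    -0.001  0.001 -0.     0.001] 36.9
```

```bash
python3 -c "
from m import *
turn(1.034); r.sleep(.4); print(sign_off())"
```

```text
1.034 0.088
the job is handed in; nothing more can be done
None
```

The job is handed in at about 38 s. The bracket was released in the pocket, and its hole measured within about 1 mm of the pocket's middle. The knob is still gripped at about 60 N, with the table still at the third detent click, and nothing came near the caliper, vee block or pen cup; the verdict itself was not returned.

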